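# Lift the blade cassette out of the vegetable cutter

### The job

The vegetable cutter's blade cassette is to come out for washing. Wind the handwheel clockwise (seen from above) until the green pusher comes right up against the red stop, then squeeze the white cassette's two orange side catches together and lift it straight up out of its bay. Finish while still holding it by the squeezed catches, upright and still, with its lower edge at least 5 cm above the bay walls over the bay, and leave everything else on the worktop where it is.

Things in the scene. Friction and masses are not known exactly. Their poses are not given: they have to be found in the camera images.
- cutter: Vegetable cutter, fixed: white base 130 (x) x 290 (y) x 12 mm, gear housing at +y (100 x 100, top at 92 mm), aluminium bay at -y (88 mm over its walls in x, 44 long in y, top 46.5 mm above the worktop). Origin: centre of its underside, z up; yaw varies up to 25 degrees; at yaw 0 x points away from the robot, y to its left. Bay at y = -100 mm, wheel axis at y = +85 mm, both x = 0.
- bay (a point): Centre of the bay's floor, 12 mm above the worktop: where the cassette's underside centre sits. Axes as the cutter's.
- wheel_axis (a point): Point on the vertical axis of the handwheel at the mid-height of the crank knob, 136 mm above the worktop. Axes as the cutter's.
- stop_face (a point): Centre of the face of the red stop (44 x 50 mm, the face looks to the cutter's -y) on the gear housing, 64 mm above the worktop.
- pusher_back (a point): Centre of the back (+y) face of the green pusher, 64 mm above the worktop; meets stop_face when fully wound back. Pusher: block 48 x 40 x 76 mm with a flat hood (66 mm wide in x, 105 to 111 mm above the worktop) reaching over the cassette, barring its way up until wound back; at the stop the hood's edge is 30 mm in y from the bay's centre.
- pusher (a joint): Travel of the pusher towards +y of the cutter, m: 0 fully over the cassette, 0.050 against the red stop. Starts between 0 and 0.011. Moves only with the handwheel, 5 mm per rad of it (31 mm a turn), and stays where it is left.
- handwheel (a joint): Handwheel angle, rad: grows clockwise seen from above; 10.0 when the pusher meets the stop (it jams there). Level dark steel wheel, rim radius 45 mm, rim bar 12 mm thick, top 113 mm above the worktop. Turning takes about 2 N at the knob. At value w the knob lies in the direction of the cutter's +x turned clockwise by w.
- crank_knob (a point): Centre of the upright walnut crank knob on the wheel's rim, 22 mm in diameter and 40 mm tall (115 to 155 mm above the worktop), 45 mm from the wheel's axis. It spins freely on its pin, so it can be pinched from above and led round in circles without turning the hand. This point is 136 mm above the worktop.
- cassette: Blade cassette, loose, seated upright in the bay, about 0.25 kg: white frame 40 (x) x 28 (y) x 88 mm (z), steel blade grid. Origin: centre of its underside; axes as the cutter's while seated (top 100 mm above the worktop). On its front (-x) and back (+x) sides stand orange catches whose hooks lock under the bay's ledges; with both pressed in fully it lifts straight out.
- catch_front (a joint): How far the front (-x) catch is pressed in towards the cassette's middle, m: 0 free, 0.0065 fully in (its hook is clear of the ledge from 0.004). Spring: about 2 N to start, 7 N fully in.
- catch_back (a joint): The same for the back (+x) catch, pressed towards -x.
- catch_front_pad (a point): Centre of the outer face of the front catch's orange finger tab (24 mm wide in y, 40 tall, 57 to 97 mm above the worktop while seated); 67 mm above the cassette's underside, 31.5 mm from its middle while free. The two tabs measure 63 mm over their outsides free, 50 mm fully pressed in.
- catch_back_pad (a point): The same point on the back catch.
- jar_large: Bystander: lidded glass jar, 96 mm across, 185 mm tall. Origin: centre of its underside.
- jar_medium: Bystander: lidded glass jar, 84 mm across, 150 mm tall. Origin: centre of its underside.
- jar_small: Bystander: lidded glass jar, 66 mm across, 95 mm tall, close behind the cutter. Origin: centre of its underside.
- spare_cassette: Bystander: a grey spare blade cassette without catches, lying flat (40 x 88 mm, 28 mm high) in front of the cutter. Origin: centre of its underside.
- bowl: Bystander: white bowl, 130 mm across, 50 mm tall. Origin: centre of its underside.
- measuring_cup: Bystander: steel cup, 68 mm across, 50 mm tall. Origin: centre of its underside.
- spoon: Bystander: spoon with a wooden handle and steel bowl, lying flat. Origin: on the worktop, near its middle.

How it is judged:
By the outcome, as a careful person would: the job done as asked, in the order asked, and still so for the second after the job is handed in, while the arm keeps its last pose, push and grip.
It also fails if it takes over 58 s, if anything falls off the work surface, if the arm or the gripper's body presses on something with over 40 N, if the wrist force passes 120 N, or if a joint passes its speed limit or range.

### The arm

A 6-joint arm with a two-finger parallel gripper is mounted at the origin on the work surface. World frame = base frame: x ahead of the robot, y to its left, z up, the work surface at z = 0. Lengths are in mm, angles in rad, forces in N, time in s.
With the tool pointing down it reaches from about 250 to 850 mm from the base axis. Payload 12.5 kg.
Tool frame: the origin (TCP) lies at the very end of the fingers, on their centre line; the grasp point (between the pads) lies 19 mm behind it; z points along the fingers, y is the line along which they close (so a half turn about z gives the same grasp; the last joint's range is limited). The gripper opens to 93 mm and grips with 3 to 60 N. Pads are 15 mm wide; open, the fingers measure 128 mm over their backs; the gripper's body (75 mm by 188 mm) begins 65 mm behind the grasp point.
Start: joints at [1.122, 0.351, 1.652, -0, 1.139, -0.085], TCP at [195.673, 514, 218.633] pointing down, gripper open.
Joint ranges: [-2.75, 2.75], [-0.79, 2.1], [0.01, 2.65], [-1.57, 4.71], [0.07, 3.14], [-2.87, 2.87]. Speed limits (rad/s): [2.22, 2.22, 2.79, 3.14, 3.14, 3.14].

### API

Orientations are given as a 3x3 rotation matrix whose columns are the frame's x, y, z axes.
In Python, from station import env gives the robot as it stands.
- The arm moves only by the tool send_rows, never from a script. Its argument "moves" is a list of rows, each an object of numbers: "ax", "ay", "az": the turn, a rotation vector about the tool's x, y, z in degrees; "x", "y", "z": the shift along the tool's x, y, z in mm; "hand": the finger opening in mm, from 0 to 93. In form: [{"ax": .., "ay": .., "az": .., "x": .., "y": .., "z": .., "hand": ..}, ...]. A call has 1 to 20 rows; each row is the pose to reach, as a shift and turn from the pose commanded when the call began, along the tool's axes at that moment; what a row does not reach only later rows make up. A row lasts 1/12 s, in which the tool goes at most 41.7 mm and 7.16 degrees, less where a joint would pass 70% of its speed; a pose out of reach is approached as far as the arm can. A call with a gripper value outside its range is refused whole. The fingers move at their own pace and stop on an object; "grip_force" is the grip in N (left out, the last holds). Time passes only in rows, so rows that repeat a pose let the fingers close. It gives the time, the measured TCP pose, the force and the opening at its end, in the units of the state.
- env.state(): the state, without advancing time (a new reading comes with each control period).
- env.grab_frame(name): name is "side" or "top"; returns a dict with "pixels" (384x512x3 uint8, red, green, blue), "fx", "fy", "cx", "cy" (pixels), "k1" (the pictures are not rectified: a ray, as slopes to the right and down, at radius r is drawn at 1 + k1 r^2 times it, then the intrinsics apply), "extrinsics" (4x4, takes a point from world to camera coordinates). Camera axes: x right, y up, looking along -z (the intrinsics and any distortion apply to the point x, -y, -z); pixel columns grow to the right and rows downward; lengths in mm; the calibration is good to about 2 mm. A picture is of the moment at which its call begins. There is no depth.
- env.finish_job(): hands the job in, once; it reports no verdict.
The state is a dict: "t": time; "joints": joint angles; "dq": joint speeds; "joint_efforts": joint torques, N m; "tool_pos": TCP position; "eef_rot": TCP orientation; "wrist_force": force on the tool from outside, world axes, zero at the start; "torque": the same for the moment, N m; "grip_width": opening from 0.0 (shut) to 1.0 (fully open).
Only numpy, scipy, OpenCV 4.12 (cv2) and the standard library are available. Lean on these libraries where they do the work, as an engineer would, in place of code of your own. Each camera call takes 0.05 s, during which the arm holds its last target. There are 200 camera calls.

## Working session

There is one attempt and no reset: what is moved stays moved. The work goes in short steps, Python scripts to look and compute and a tool call to move; the robot and the scene stay as the last step left them, time stands still between calls to the robot, and variables do not carry over. Pictures are saved under pics/ and viewed, on a budget of 10 in all, crops included, one or two more only if the job needs it, and the job is handed in when it is done.

Besides the shell and the picture viewer there is one more tool, called after ">>>" as name([rows], argument=value, ...), one row to a line, values as JSON. send_rows: Moves the arm, as the interface text tells. Its arguments: {"type":"object","properties":{"moves":{"type":"array"},"grip_force":{"type":"number"}},"required":["moves"]}

```bash
mkdir -p pics; ls; cat > h.py <<'E'
import numpy as np, cv2
from station import env
def grab(n):
    f=env.grab_frame(n); return f
def save(f,p,s=1.5): cv2.imwrite(p,cv2.resize(f["pixels"][:,:,::-1],None,fx=s,fy=s))
def K(f): return np.array([[f["fx"],0,f["cx"]],[0,f["fy"],f["cy"]],[0,0,1.]]),np.array([f["k1"],0,0,0.])
def ray(f,uv):
    k,d=K(f); p=cv2.undistortPoints(np.array([[uv]],float),k,d)[0,0]
    E=np.array(f["extrinsics"]);R=E[:3,:3];t=E[:3,3]
    return -R.T@t, R.T@np.array([p[0],-p[1],-1])
def onz(f,uv,z):
    c,d=ray(f,uv); return c+d*(z-c[2])/d[2]
def proj(f,P):
    k,d=K(f);E=np.array(f["extrinsics"]);q=np.atleast_2d(P)@E[:3,:3].T+E[:3,3]
    return cv2.projectPoints(q*[1,-1,-1],np.zeros(3),np.zeros(3),k,d)[0][:,0]
E
python3 - <<'E'
from h import *
for n in("side","top"):
    f=grab(n);save(f,f"pics/{n}0.png");c,d=ray(f,(256,192));print(n,c,d,f["fx"],f["k1"])
print(env.state())
E
```

```text
pics
side [ 204.99843765 -968.41091048  875.39793658] [ 0.25746471  0.74536527 -0.61495779] 376.1373997356148 0.01575897497257621
top [ 448.84053428  -57.85543085 1180.0761835 ] [ 0.07163996  0.00346299 -0.99746395] 380.70571343445164 0.015719813207301144
{'t': 0.1, 'joints': array([ 1.12242209e+00,  3.51197088e-01,  1.65235775e+00, -1.42634053e-05,
        1.13911201e+00, -8.46508287e-02]), 'dq': array([-0.00159902, -0.00054861, -0.00036839, -0.00016742, -0.00111678,
       -0.00202078]), 'joint_efforts': array([ 2.05007840e-03, -4.98023486e+01, -2.85705417e+01,  7.01179099e-02,
        2.38997204e-02,  2.97481608e-05]), 'tool_pos': array([195.53483537, 513.73167568, 218.14809018]), 'eef_rot': array([[-9.34580785e-01,  3.55750684e-01, -4.53985817e-04],
       [ 3.55750965e-01,  9.34580282e-01, -9.73620766e-04],
       [ 7.79199391e-05, -1.07143315e-03, -9.99999423e-01]]), 'wrist_force': array([ 0.25419623, -0.45518059, -0.59880411]), 'torque': array([-0.00937199,  0.01967325, -0.00118224]), 'grip_width': 1.001727506947253}
```

View pics/top0.png

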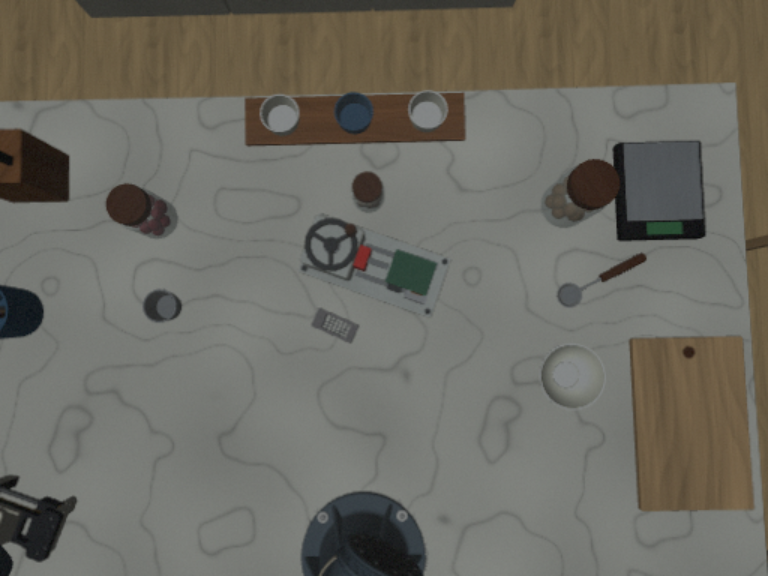

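View pics/side0.png

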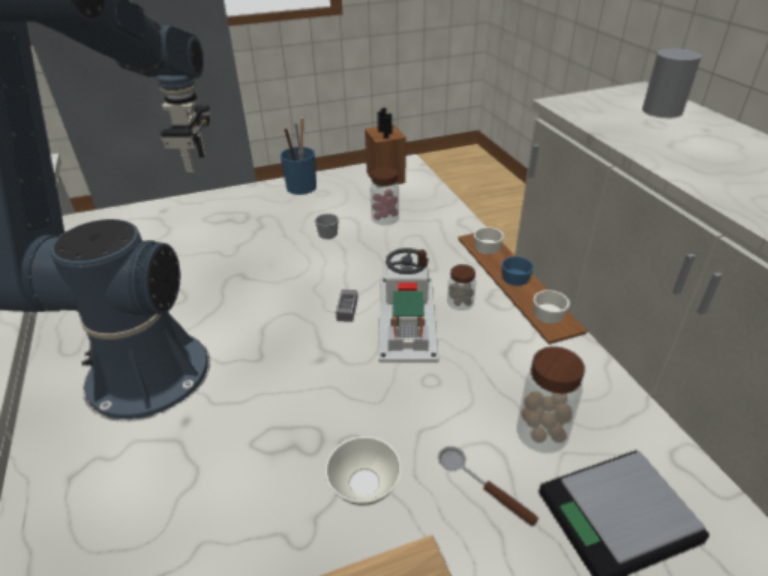

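The top view shows the wheel at about (331,245), the knob at (352,230), the green hood at (412,271) and the red stop at (362,258), in the 1.5x picture. The cutter yaw looks like about -18°. Now I'll measure these.

```bash
python3 - <<'E'
from h import *
f=grab("top");im=f["pixels"];hsv=cv2.cvtColor(im,cv2.COLOR_RGB2HSV)
box=np.zeros(im.shape[:2],np.uint8);box[135:215,190:305]=1
def m(lo,hi): return cv2.inRange(hsv,lo,hi)*box
def big(k): 
    c=max(cv2.findContours(k,cv2.RETR_EXTERNAL,cv2.CHAIN_APPROX_NONE)[0],key=cv2.contourArea);return c
g=big(m((60,60,30),(90,255,255)));r=cv2.minAreaRect(g);b=cv2.boxPoints(r)
print("green",r); P=np.array([onz(f,p,111) for p in b]);print(P.round(1),[np.linalg.norm(P[i]-P[i-1]).round(1) for i in range(4)],P.mean(0))
rd=big(m((0,150,80),(6,255,255))|m((174,150,80),(180,255,255)));r=cv2.minAreaRect(rd);print("red",r,[onz(f,p,92).round(1) for p in cv2.boxPoints(r)])
kn=big(m((3,60,20),(18,200,140)));mm=cv2.moments(kn);kc=(mm['m10']/mm['m00'],mm['m01']/mm['m00']);print("knob",cv2.contourArea(kn),kc,onz(f,kc,136),onz(f,kc,150))
dk=(cv2.inRange(hsv,(0,0,0),(180,90,85))*box);dk[:,240:]=0
w=big(dk);h=cv2.convexHull(w);e=cv2.fitEllipse(h);print("wheel",e,onz(f,e[0],108))
s=big(cv2.morphologyEx(box*255*(hsv[:,:,2]>0),0,np.ones((1,1))))
cr=cv2.resize(im[130:220,185:310,::-1],None,fx=6,fy=6,interpolation=cv2.INTER_CUBIC);cv2.drawContours(cr,[(h-[185,130])*6],-1,(255,0,255),1);cv2.drawContours(cr,[(kn-[185,130])*6],-1,(255,255,0),1);cv2.drawContours(cr,[((b-[185,130])*6).astype(int)],-1,(0,0,255),1)
cv2.imwrite("pics/c1.png",cr)
f2=grab("side");cv2.imwrite("pics/c2.png",cv2.resize(f2["pixels"][155:245,245:335,::-1],None,fx=6,fy=6,interpolation=cv2.INTER_CUBIC))
E
```

```text
green ((273.5500183105469, 181.35000610351562), (27.828041076660156, 22.452167510986328), 18.434947967529297)
[[ 538.   -56.7  111. ]
 [ 597.9  -78.2  111. ]
 [ 571.1 -152.   111. ]
 [ 511.4 -130.3  111. ]] [np.float64(78.3), np.float64(63.6), np.float64(78.5), np.float64(63.5)] [ 554.59699132 -104.27891153  111.        ]
red ((241.1500244140625, 171.05001831054688), (7.273237705230713, 13.914020538330078), 18.43494987487793) [array([573. ,   3.8,  92. ]), array([610.9,  -9.7,  92. ]), array([603.8, -29.4,  92. ]), array([565.9, -15.9,  92. ])]
knob 20.0 (232.99166666666665, 152.275) [635.60017657   6.88312409 136.        ] [633.09591966   6.01504589 150.        ]
wheel ((220.10313415527344, 168.05899047851562), (39.266700744628906, 48.52185821533203), 16.384925842285156) [596.33774624  46.08010758 108.        ]
```

View pics/c1.png

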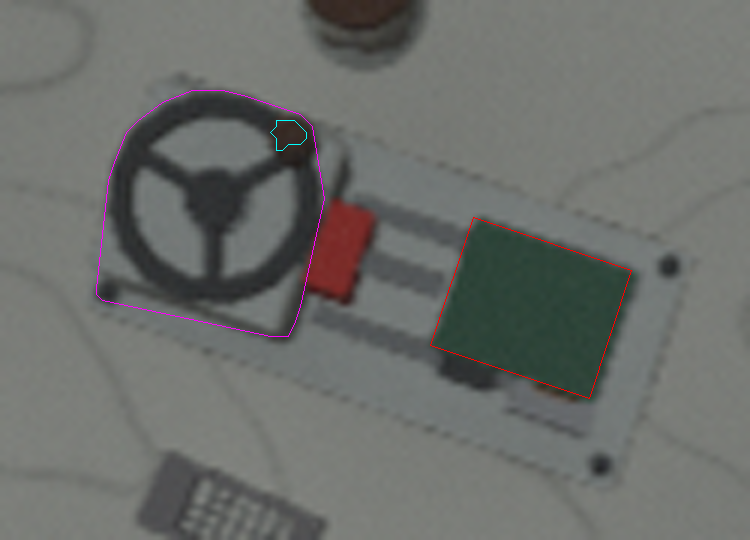

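View pics/c2.png

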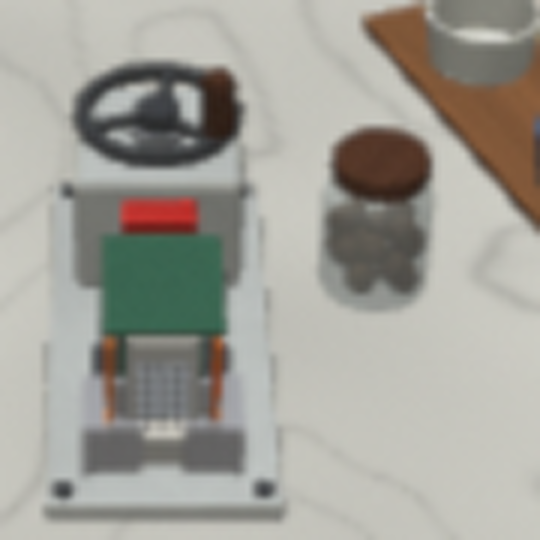

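The crop shows the wheel outer rim at x 109–326 and y 91–303, with base screws at (669,266), (600,465) and (107,290). In the side crop the hood is over the cassette and the orange catches are at (108,380) and (217,380). I'll get the pose from the screws and check it with the wheel and the side view.

```bash
python3 - <<'E'
from h import *
f=grab("top");g=grab("side")
o=lambda p:((np.array(p)+.5)/6-.5+[185,130])
A,B,C=[onz(f,o(p),14)[:2] for p in((669,266),(600,465),(107,290))]
print(A,B,C,np.linalg.norm(A-B),np.linalg.norm(B-C))
cen=(A+C)/2; v=C-B; yaw=np.arctan2(-v[0],v[1]);v2=A-B;print("yaw",np.degrees(yaw),np.degrees(np.arctan2(v2[1],v2[0])),"cen",cen)
# side screws: crop (262,488)=+x-y,(62,488)=-x-y,(250,190)=+x+y,(68,190)
s=lambda p:((np.array(p)+.5)/6-.5+[245,155])
S=[onz(g,s(p),14)[:2] for p in((264,489),(62,489),(250,190),(68,190))]
print(np.round(S,1),"cen side",np.mean(S,0)); v=(S[2]+S[3]-S[0]-S[1]);print("yaw side",np.degrees(np.arctan2(-v[0],v[1])))
print("wheel top",onz(f,o((217.5,197)),107),"hub",onz(f,o((215,197)),113))
print("wheel side",onz(g,s((157,115)),107))
x=np.array([np.cos(yaw),np.sin(yaw)]);y=np.array([-x[1],x[0]])
print("axis pred",cen+85*y,"bay",cen-100*y)
ht=onz(f,((631+.5)/6+184.5,(270+.5)/6+129.5),111)
k1,d1=ray(f,o((290,135)));k2,d2=ray(g,s((219,103)))
t=np.linalg.lstsq(np.c_[d1,-d2],k2-k1,rcond=None)[0];kp=(k1+d1*t[0]+k2+d2*t[1])/2;print("knob tri",kp,np.linalg.norm(k1+d1*t[0]-k2-d2*t[1]))
r=kp[:2]-(cen+85*y);print("knob r",np.linalg.norm(r),"w",np.degrees(yaw-np.arctan2(r[1],r[0])))
P=np.array([554.6,-104.3])-cen;print("hood centre local",P@x,P@y)
E
```

```text
[ 585.40116865 -178.37505798] [ 484.24312576 -140.16621467] [580.02149085 110.2521191 ] 108.13355329223154 268.10974825008554
yaw -20.930525686362266 -20.692269848579553 cen [582.71132975 -34.06146944]
[[ 585.  -180.2]
 [ 483.4 -141.4]
 [ 684.5   67.4]
 [ 577.4  109.2]] cen side [582.59720557 -36.24647882]
yaw side -21.225801099770077
wheel top [612.5626722   43.81727613 107.        ] hub [611.67600851  44.42690722 113.        ]
wheel side [611.02693089  42.69675867 107.        ]
axis pred [613.07636155  45.32974445] bay [ 546.98776292 -127.46289755]
knob tri [636.02613242   7.55532804 132.2068087 ] 1.641437340248529
knob r 44.19953074454988 w 37.78878512840147
hood centre local -1.1646750432250923 -75.64616029249727
```

>>> send_rows([
  {"x": -30, "y": -16, "z": 1, "az": 4, "hand": 60},
  {"x": -66, "y": -35, "z": 2, "az": 9, "hand": 60},
  {"x": -102, "y": -55, "z": 3, "az": 14, "hand": 50},
  {"x": -138, "y": -74, "z": 4, "az": 20, "hand": 50},
  {"x": -174, "y": -93, "z": 5, "az": 26, "hand": 50},
  {"x": -210, "y": -113, "z": 6, "az": 32, "hand": 50},
  {"x": -246, "y": -132, "z": 7, "az": 38, "hand": 50},
  {"x": -282, "y": -151, "z": 8, "az": 44, "hand": 50},
  {"x": -318, "y": -170, "z": 9, "az": 50, "hand": 50},
  {"x": -354, "y": -190, "z": 10, "az": 56, "hand": 50},
  {"x": -390, "y": -209, "z": 11, "az": 62, "hand": 50},
  {"x": -426, "y": -228, "z": 12, "az": 68, "hand": 50},
  {"x": -462, "y": -248, "z": 13, "az": 74, "hand": 50},
  {"x": -498, "y": -267, "z": 14, "az": 80, "hand": 50},
  {"x": -534, "y": -286, "z": 15, "az": 85, "hand": 50},
  {"x": -566, "y": -303, "z": 16, "az": 88, "hand": 50},
  {"x": -582, "y": -312, "z": 17, "az": 90, "hand": 50},
  {"x": -590, "y": -316, "z": 18, "az": 90.1, "hand": 50},
  {"x": -592, "y": -317.4, "z": 18, "az": 90.1, "hand": 50},
  {"x": -592, "y": -317.4, "z": 18, "az": 90.1, "hand": 50},
], grip_force=15)

```text
invalid input at $.moves[0]: expected keys ax, ay, az, x, y, z, hand
```

>>> send_rows([
  {"ax": 0, "ay": 0, "x": -30, "y": -16, "z": 1, "az": 4, "hand": 50},
  {"ax": 0, "ay": 0, "x": -66, "y": -35, "z": 2, "az": 9, "hand": 50},
  {"ax": 0, "ay": 0, "x": -102, "y": -55, "z": 3, "az": 14, "hand": 50},
  {"ax": 0, "ay": 0, "x": -138, "y": -74, "z": 4, "az": 20, "hand": 50},
  {"ax": 0, "ay": 0, "x": -174, "y": -93, "z": 5, "az": 26, "hand": 50},
  {"ax": 0, "ay": 0, "x": -210, "y": -113, "z": 6, "az": 32, "hand": 50},
  {"ax": 0, "ay": 0, "x": -246, "y": -132, "z": 7, "az": 38, "hand": 50},
  {"ax": 0, "ay": 0, "x": -282, "y": -151, "z": 8, "az": 44, "hand": 50},
  {"ax": 0, "ay": 0, "x": -318, "y": -170, "z": 9, "az": 50, "hand": 50},
  {"ax": 0, "ay": 0, "x": -354, "y": -190, "z": 10, "az": 56, "hand": 50},
  {"ax": 0, "ay": 0, "x": -390, "y": -209, "z": 11, "az": 62, "hand": 50},
  {"ax": 0, "ay": 0, "x": -426, "y": -228, "z": 12, "az": 68, "hand": 50},
  {"ax": 0, "ay": 0, "x": -462, "y": -248, "z": 13, "az": 74, "hand": 50},
  {"ax": 0, "ay": 0, "x": -498, "y": -267, "z": 14, "az": 80, "hand": 50},
  {"ax": 0, "ay": 0, "x": -534, "y": -286, "z": 15, "az": 85, "hand": 50},
  {"ax": 0, "ay": 0, "x": -566, "y": -303, "z": 16, "az": 88, "hand": 50},
  {"ax": 0, "ay": 0, "x": -582, "y": -312, "z": 17, "az": 90, "hand": 50},
  {"ax": 0, "ay": 0, "x": -590, "y": -316, "z": 18, "az": 90.1, "hand": 50},
  {"ax": 0, "ay": 0, "x": -592, "y": -317.4, "z": 18, "az": 90.1, "hand": 50},
  {"ax": 0, "ay": 0, "x": -592, "y": -317.4, "z": 18, "az": 90.1, "hand": 50},
], grip_force=15)

```text
t: 1.97
tool_pos: [635.6, 7.1, 200.4]
eef_rot: [[0.356, 0.934, -0.001], [0.934, -0.356, 0.0], [-0.0, -0.001, -1.0]]
wrist_force: [-0.8, 0.6, -0.1]
grip_width: 0.539
```

>>> send_rows([
  {"ax": 0, "ay": 0, "az": 0, "x": 0, "y": 0, "z": 20, "hand": 50},
  {"ax": 0, "ay": 0, "az": 0, "x": 0, "y": 0, "z": 45, "hand": 50},
  {"ax": 0, "ay": 0, "az": 0, "x": 0, "y": 0, "z": 65, "hand": 50},
  {"ax": 0, "ay": 0, "az": 0, "x": 0, "y": 0, "z": 77, "hand": 50},
  {"ax": 0, "ay": 0, "az": 0, "x": 0, "y": 0, "z": 77, "hand": 50},
  {"ax": 0, "ay": 0, "az": 0, "x": 0, "y": 0, "z": 77, "hand": 15},
  {"ax": 0, "ay": 0, "az": 0, "x": 0, "y": 0, "z": 77, "hand": 15},
  {"ax": 0, "ay": 0, "az": 0, "x": 0, "y": 0, "z": 77, "hand": 15},
  {"ax": 0, "ay": 0, "az": 0, "x": 0, "y": 0, "z": 77, "hand": 15},
  {"ax": 0, "ay": 0, "az": 0, "x": 0, "y": 0, "z": 77, "hand": 15},
  {"ax": 0, "ay": 0, "az": 0, "x": 0, "y": 0, "z": 77, "hand": 15},
], grip_force=15)

```text
t: 2.88
tool_pos: [636.1, 6.9, 124.4]
eef_rot: [[0.358, 0.934, 0.001], [0.934, -0.358, 0.0], [0.001, 0.0, -1.0]]
wrist_force: [-2.7, 2.6, 4.8]
grip_width: 0.229
```

```bash
python3 - <<'E'
from h import *
f=grab("side");cv2.imwrite("pics/c3.png",cv2.resize(f["pixels"][125:235,235:345,::-1],None,fx=5,fy=5,interpolation=cv2.INTER_CUBIC))
s=env.state();print(s["tool_pos"],s["wrist_force"],s["grip_width"]*93)
a=np.radians(-20.9);x=np.array([np.cos(a),np.sin(a)]);y=np.array([-x[1],x[0]])
r=s["tool_pos"][:2]-[612.5,44.3];print(r@x,r@y,np.hypot(*r),np.degrees(np.arctan2(-(r@y),r@x)))
# circle rows in tool axes (x=cutter y, y=cutter x)
w0=38
for w in range(w0,580,10): print(w-w0, round(-45*np.sin(np.radians(w))+45*np.sin(np.radians(w0)),1), round(45*np.cos(np.radians(w))-45*np.cos(np.radians(w0)),1),end=' | ')
E
```

```text
[636.06896605   6.93397132 124.36539736] [-3.70281994  2.88896998  5.5295954 ] 21.72854914139898
35.34811585077694 -26.49956538179206 44.17823287122088 36.85794363780027
0 0.0 0.0 | 10 -5.7 -5.3 | 20 -10.5 -11.6 | 30 -14.0 -18.6 | 40 -16.3 -26.1 | 50 -17.3 -33.9 | 60 -16.9 -41.7 | 70 -15.1 -49.4 | 80 -12.0 -56.6 | 90 -7.8 -63.2 | 100 -2.4 -68.9 | 110 3.9 -73.6 | 120 10.8 -77.2 | 130 18.3 -79.5 | 140 26.1 -80.4 | 150 34.0 -80.0 | 160 41.6 -78.3 | 170 48.8 -75.2 | 180 55.4 -70.9 | 190 61.1 -65.6 | 200 65.9 -59.3 | 210 69.4 -52.3 | 220 71.7 -44.8 | 230 72.7 -37.0 | 240 72.3 -29.2 | 250 70.5 -21.6 | 260 67.4 -14.3 | 270 63.2 -7.8 | 280 57.8 -2.0 | 290 51.6 2.7 | 300 44.6 6.3 | 310 37.1 8.6 | 320 29.3 9.5 | 330 21.4 9.1 | 340 13.8 7.3 | 350 6.6 4.3 | 360 -0.0 -0.0 | 370 -5.7 -5.3 | 380 -10.5 -11.6 | 390 -14.0 -18.6 | 400 -16.3 -26.1 | 410 -17.3 -33.9 | 420 -16.9 -41.7 | 430 -15.1 -49.4 | 440 -12.0 -56.6 | 450 -7.8 -63.2 | 460 -2.4 -68.9 | 470 3.9 -73.6 | 480 10.8 -77.2 | 490 18.3 -79.5 | 500 26.1 -80.4 | 510 34.0 -80.0 | 520 41.6 -78.3 | 530 48.8 -75.2 | 540 55.4 -70.9 |
```

View pics/c3.png

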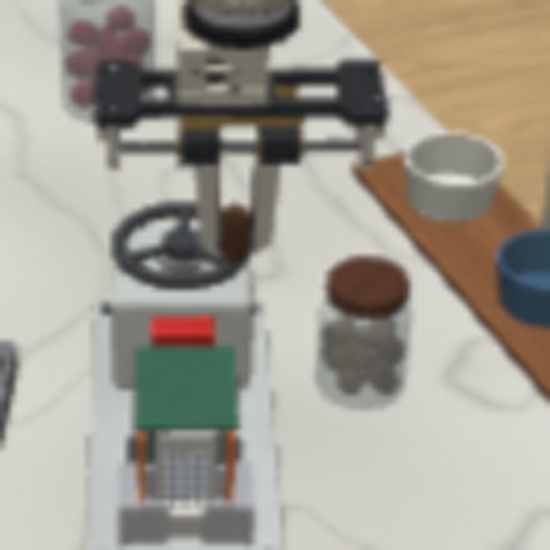

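The knob is pinched between the fingers at about (235,235) with an opening of 21.7 mm. Next is the first half turn.

>>> send_rows([
  {"ax": 0, "ay": 0, "az": 0, "x": -5.7, "y": -5.3, "z": 0, "hand": 15},
  {"ax": 0, "ay": 0, "az": 0, "x": -10.5, "y": -11.6, "z": 0, "hand": 15},
  {"ax": 0, "ay": 0, "az": 0, "x": -14, "y": -18.6, "z": 0, "hand": 15},
  {"ax": 0, "ay": 0, "az": 0, "x": -16.3, "y": -26.1, "z": 0, "hand": 15},
  {"ax": 0, "ay": 0, "az": 0, "x": -17.3, "y": -33.9, "z": 0, "hand": 15},
  {"ax": 0, "ay": 0, "az": 0, "x": -16.9, "y": -41.7, "z": 0, "hand": 15},
  {"ax": 0, "ay": 0, "az": 0, "x": -15.1, "y": -49.4, "z": 0, "hand": 15},
  {"ax": 0, "ay": 0, "az": 0, "x": -12, "y": -56.6, "z": 0, "hand": 15},
  {"ax": 0, "ay": 0, "az": 0, "x": -7.8, "y": -63.2, "z": 0, "hand": 15},
  {"ax": 0, "ay": 0, "az": 0, "x": -2.4, "y": -68.9, "z": 0, "hand": 15},
  {"ax": 0, "ay": 0, "az": 0, "x": 3.9, "y": -73.6, "z": 0, "hand": 15},
  {"ax": 0, "ay": 0, "az": 0, "x": 10.8, "y": -77.2, "z": 0, "hand": 15},
  {"ax": 0, "ay": 0, "az": 0, "x": 18.3, "y": -79.5, "z": 0, "hand": 15},
  {"ax": 0, "ay": 0, "az": 0, "x": 26.1, "y": -80.4, "z": 0, "hand": 15},
  {"ax": 0, "ay": 0, "az": 0, "x": 34, "y": -80, "z": 0, "hand": 15},
  {"ax": 0, "ay": 0, "az": 0, "x": 41.6, "y": -78.3, "z": 0, "hand": 15},
  {"ax": 0, "ay": 0, "az": 0, "x": 48.8, "y": -75.2, "z": 0, "hand": 15},
  {"ax": 0, "ay": 0, "az": 0, "x": 55.4, "y": -70.9, "z": 0, "hand": 15},
  {"ax": 0, "ay": 0, "az": 0, "x": 55.4, "y": -70.9, "z": 0, "hand": 15},
])

```text
t: 4.52
tool_pos: [590.4, 84.4, 124.3]
eef_rot: [[0.357, 0.934, 0.002], [0.934, -0.357, 0.0], [0.001, 0.002, -1.0]]
wrist_force: [-0.6, 2.8, 7.1]
grip_width: 0.227
```

>>> send_rows([
  {"ax": 0, "ay": 0, "az": 0, "x": 5.7, "y": 5.3, "z": 0, "hand": 15},
  {"ax": 0, "ay": 0, "az": 0, "x": 10.5, "y": 11.6, "z": 0, "hand": 15},
  {"ax": 0, "ay": 0, "az": 0, "x": 14, "y": 18.6, "z": 0, "hand": 15},
  {"ax": 0, "ay": 0, "az": 0, "x": 16.3, "y": 26.1, "z": 0, "hand": 15},
  {"ax": 0, "ay": 0, "az": 0, "x": 17.3, "y": 33.9, "z": 0, "hand": 15},
  {"ax": 0, "ay": 0, "az": 0, "x": 16.9, "y": 41.7, "z": 0, "hand": 15},
  {"ax": 0, "ay": 0, "az": 0, "x": 15.1, "y": 49.4, "z": 0, "hand": 15},
  {"ax": 0, "ay": 0, "az": 0, "x": 12, "y": 56.6, "z": 0, "hand": 15},
  {"ax": 0, "ay": 0, "az": 0, "x": 7.8, "y": 63.2, "z": 0, "hand": 15},
  {"ax": 0, "ay": 0, "az": 0, "x": 2.4, "y": 68.9, "z": 0, "hand": 15},
  {"ax": 0, "ay": 0, "az": 0, "x": -3.9, "y": 73.6, "z": 0, "hand": 15},
  {"ax": 0, "ay": 0, "az": 0, "x": -10.8, "y": 77.2, "z": 0, "hand": 15},
  {"ax": 0, "ay": 0, "az": 0, "x": -18.3, "y": 79.5, "z": 0, "hand": 15},
  {"ax": 0, "ay": 0, "az": 0, "x": -26.1, "y": 80.4, "z": 0, "hand": 15},
  {"ax": 0, "ay": 0, "az": 0, "x": -34, "y": 80, "z": 0, "hand": 15},
  {"ax": 0, "ay": 0, "az": 0, "x": -41.6, "y": 78.3, "z": 0, "hand": 15},
  {"ax": 0, "ay": 0, "az": 0, "x": -48.8, "y": 75.2, "z": 0, "hand": 15},
  {"ax": 0, "ay": 0, "az": 0, "x": -55.4, "y": 70.9, "z": 0, "hand": 15},
  {"ax": 0, "ay": 0, "az": 0, "x": -55.4, "y": 70.9, "z": 0, "hand": 15},
])

```text
t: 6.1
tool_pos: [634.9, 6.2, 124.3]
eef_rot: [[0.358, 0.934, -0.0], [0.934, -0.358, 0.0], [0.0, -0.0, -1.0]]
wrist_force: [-2.8, 2.1, 5.2]
grip_width: 0.232
```

```bash
cat > gap.py <<'E'
from h import *
f=grab("top");im=f["pixels"];hsv=cv2.cvtColor(im,cv2.COLOR_RGB2HSV)
g=cv2.inRange(hsv,(60,60,30),(90,255,255));g[:135]=0;g[215:]=0;g[:,:190]=0;g[:,305:]=0
c=max(cv2.findContours(g,cv2.RETR_EXTERNAL,cv2.CHAIN_APPROX_NONE)[0],key=cv2.contourArea)
P=np.array([onz(f,p,111)[:2] for p in cv2.boxPoints(cv2.minAreaRect(c))])
a=np.radians(-20.9);x=np.array([np.cos(a),np.sin(a)]);y=np.array([-x[1],x[0]])
L=(P-[582.6,-35.2])@np.c_[x,y];print("hood local corners",L.round(1).tolist(),"area",cv2.contourArea(c))
s=env.state();r=s["tool_pos"][:2]-[613.2,45.6];print(np.hypot(*r),np.degrees(np.arctan2(-(r@y),r@x)),s["wrist_force"])
E
python3 gap.py
```

```text
hood local corners [[-33.7, -3.9], [30.0, -2.4], [31.3, -82.0], [-32.3, -83.1]] area 530.0
44.96530155019847 39.77737453774595 [-1.92433033  1.99801611  6.60289724]
```

>>> send_rows([
  {"ax": 0, "ay": 0, "az": 0, "x": -5.7, "y": -5.3, "z": 0, "hand": 15},
  {"ax": 0, "ay": 0, "az": 0, "x": -10.5, "y": -11.6, "z": 0, "hand": 15},
  {"ax": 0, "ay": 0, "az": 0, "x": -14, "y": -18.6, "z": 0, "hand": 15},
  {"ax": 0, "ay": 0, "az": 0, "x": -16.3, "y": -26.1, "z": 0, "hand": 15},
  {"ax": 0, "ay": 0, "az": 0, "x": -17.3, "y": -33.9, "z": 0, "hand": 15},
  {"ax": 0, "ay": 0, "az": 0, "x": -16.9, "y": -41.7, "z": 0, "hand": 15},
  {"ax": 0, "ay": 0, "az": 0, "x": -15.1, "y": -49.4, "z": 0, "hand": 15},
  {"ax": 0, "ay": 0, "az": 0, "x": -12, "y": -56.6, "z": 0, "hand": 15},
  {"ax": 0, "ay": 0, "az": 0, "x": -7.8, "y": -63.2, "z": 0, "hand": 15},
  {"ax": 0, "ay": 0, "az": 0, "x": -2.4, "y": -68.9, "z": 0, "hand": 15},
  {"ax": 0, "ay": 0, "az": 0, "x": 3.9, "y": -73.6, "z": 0, "hand": 15},
  {"ax": 0, "ay": 0, "az": 0, "x": 10.8, "y": -77.2, "z": 0, "hand": 15},
  {"ax": 0, "ay": 0, "az": 0, "x": 18.3, "y": -79.5, "z": 0, "hand": 15},
  {"ax": 0, "ay": 0, "az": 0, "x": 26.1, "y": -80.4, "z": 0, "hand": 15},
  {"ax": 0, "ay": 0, "az": 0, "x": 34, "y": -80, "z": 0, "hand": 15},
  {"ax": 0, "ay": 0, "az": 0, "x": 41.6, "y": -78.3, "z": 0, "hand": 15},
  {"ax": 0, "ay": 0, "az": 0, "x": 41.6, "y": -78.3, "z": 0, "hand": 15},
])

```text
t: 7.57
tool_pos: [577.7, 74.4, 124.2]
eef_rot: [[0.357, 0.934, 0.001], [0.934, -0.357, 0.0], [0.001, 0.0, -1.0]]
wrist_force: [-2.6, 4.4, 10.3]
grip_width: 0.231
```

```bash
python3 gap.py
```

```text
hood local corners [[-33.7, 9.6], [30.3, 9.9], [30.2, -68.7], [-33.6, -68.8]] area 576.0
45.66089989805664 -162.2045310857078 [-2.15649484  4.19155938  9.73451515]
```

>>> send_rows([
  {"ax": 0, "ay": 0, "az": 0, "x": 1.9, "y": 0.6, "z": 0, "hand": 15},
  {"ax": 0, "ay": 0, "az": 0, "x": 3.7, "y": 1.4, "z": 0, "hand": 15},
  {"ax": 0, "ay": 0, "az": 0, "x": 5.5, "y": 2.2, "z": 0, "hand": 15},
  {"ax": 0, "ay": 0, "az": 0, "x": 7.2, "y": 3.1, "z": 0, "hand": 15},
  {"ax": 0, "ay": 0, "az": 0, "x": 9, "y": 4.1, "z": 0, "hand": 15},
  {"ax": 0, "ay": 0, "az": 0, "x": 10.6, "y": 5.1, "z": 0, "hand": 15},
  {"ax": 0, "ay": 0, "az": 0, "x": 10.6, "y": 5.1, "z": 0, "hand": 15},
])

```text
t: 8.2
tool_pos: [585.0, 81.1, 124.2]
eef_rot: [[0.357, 0.934, -0.002], [0.934, -0.357, -0.001], [-0.002, -0.002, -1.0]]
wrist_force: [-8.3, -2.1, 12.4]
grip_width: 0.229
```

>>> send_rows([
  {"ax": 0, "ay": 0, "az": 0, "x": 1, "y": 0.7, "z": 0, "hand": 15},
  {"ax": 0, "ay": 0, "az": 0, "x": 1.9, "y": 1.3, "z": 0, "hand": 15},
  {"ax": 0, "ay": 0, "az": 0, "x": 1.9, "y": 1.3, "z": 0, "hand": 15},
])

```text
t: 8.45
tool_pos: [585.4, 82.0, 123.9]
eef_rot: [[0.357, 0.934, -0.006], [0.934, -0.357, -0.002], [-0.004, -0.005, -1.0]]
wrist_force: [-15.2, -3.6, 17.3]
grip_width: 0.229
```

```bash
python3 gap.py
```

```text
hood local corners [[-33.9, 9.5], [29.8, 11.0], [31.0, -66.8], [-32.5, -68.0]] area 573.5
45.80104750551212 -148.31432592765032 [-14.58294822  -3.97281135  16.74041737]
```

Jammed at the stop: 14 N tangential against the usual 2 N, and knob angle about 212° of the 213° expected. Releasing and lifting.

>>> send_rows([
  {"ax": 0, "ay": 0, "az": 0, "x": 2, "y": 1.4, "z": 0, "hand": 45},
  {"ax": 0, "ay": 0, "az": 0, "x": 1, "y": 0.7, "z": 0, "hand": 45},
  {"ax": 0, "ay": 0, "az": 0, "x": 0, "y": 0, "z": 0, "hand": 45},
  {"ax": 0, "ay": 0, "az": 0, "x": 0, "y": 0, "z": 0, "hand": 45},
  {"ax": 0, "ay": 0, "az": 0, "x": 0, "y": 0, "z": -20, "hand": 45},
  {"ax": 0, "ay": 0, "az": 0, "x": 0, "y": 0, "z": -50, "hand": 45},
  {"ax": 0, "ay": 0, "az": 0, "x": 0, "y": 0, "z": -76, "hand": 93},
  {"ax": 0, "ay": 0, "az": 0, "x": -30, "y": 0, "z": -76, "hand": 93},
  {"ax": 0, "ay": 0, "az": 0, "x": -65, "y": 0, "z": -76, "hand": 93},
  {"ax": 0, "ay": 0, "az": 0, "x": -100, "y": 0, "z": -76, "hand": 93},
  {"ax": 0, "ay": 0, "az": 0, "x": -120, "y": -60, "z": -76, "hand": 93},
  {"ax": 0, "ay": 0, "az": 0, "x": -120, "y": -100, "z": -76, "hand": 93},
  {"ax": 0, "ay": 0, "az": 0, "x": -120, "y": -140, "z": -76, "hand": 93},
  {"ax": 0, "ay": 0, "az": 0, "x": -120, "y": -180, "z": -76, "hand": 93},
  {"ax": 0, "ay": 0, "az": 0, "x": -120, "y": -180, "z": -76, "hand": 93},
  {"ax": 0, "ay": 0, "az": 0, "x": -120, "y": -180, "z": -76, "hand": 93},
])

```text
t: 9.83
tool_pos: [374.2, 35.9, 199.6]
eef_rot: [[0.357, 0.934, -0.001], [0.934, -0.357, -0.0], [-0.0, -0.001, -1.0]]
wrist_force: [0.8, -0.4, 0.3]
grip_width: 1.0
```

```bash
python3 gap.py; python3 - <<'E'
from h import *
f=grab("top");cv2.imwrite("pics/t4.png",cv2.resize(f["pixels"][130:220,185:310,::-1],None,fx=6,fy=6,interpolation=cv2.INTER_CUBIC))
g=grab("side");cv2.imwrite("pics/s4.png",cv2.resize(g["pixels"][155:245,245:335,::-1],None,fx=6,fy=6,interpolation=cv2.INTER_CUBIC))
E
```

```text
hood local corners [[-33.9, 9.5], [29.8, 11.0], [31.0, -66.8], [-32.5, -68.0]] area 571.5
236.97789103110028 156.6416977877087 [0.56678181 0.00711352 0.95503281]
```

View pics/t4.png

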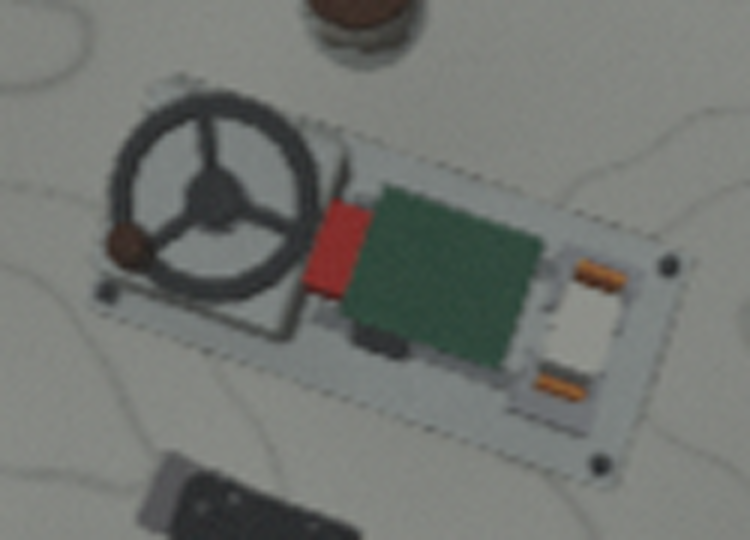

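View pics/s4.png

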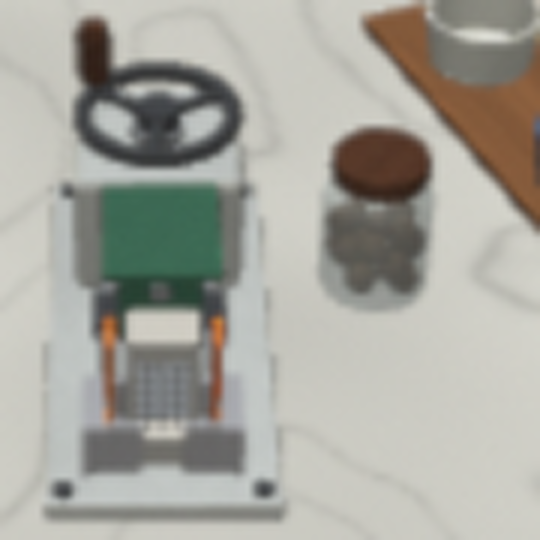

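Pusher is against the stop and the cassette is exposed: catch tops at (600,274) and (561,387) in the top crop. The knob is at (128,245). Next I'll measure the catch centres.

```bash
python3 - <<'E'
from h import *
f=grab("top");g=grab("side")
def blobs(f,roi):
    hsv=cv2.cvtColor(f["pixels"],cv2.COLOR_RGB2HSV);k=cv2.inRange(hsv,(4,130,70),(20,255,255));z=np.zeros_like(k);a,b,c,d=roi;z[a:b,c:d]=k[a:b,c:d]
    n,_,st,ce=cv2.connectedComponentsWithStats(z);return [(st[i,4],ce[i],st[i]) for i in range(1,n) if st[i,4]>8]
T=[]
for a,c,st in blobs(f,(165,205,270,300)): P=onz(f,c,97);T.append(P[:2]);print(a,c,P.round(1))
m=np.mean(T,0);d=T[0]-T[1];print("mid",m,"dist",np.hypot(*d),"ang",np.degrees(np.arctan2(d[1],d[0])))
s=lambda p:((np.array(p)+.5)/6-.5+[245,155])
for p in((110,322),(217,322)): print("side tab tops",onz(g,s(p),97))
o=lambda p:((np.array(p)+.5)/6-.5+[185,130])
print("frame top",onz(f,o((584,322)),100),"side",onz(g,s((163,325)),100))
a=np.radians(-20.9);x=np.array([np.cos(a),np.sin(a)]);y=np.array([-x[1],x[0]])
print("bay from axis", np.array([613.2,45.6])-185*y)
S=env.state();R=S["eef_rot"];print("shift tool", R.T@(np.r_[m,60]-S["tool_pos"]))
E
```

```text
17 [284.58823529 175.64705882] [ 571.5 -136.9   97. ]
15 [277.86666667 194.26666667] [ 518.7 -116.2   97. ]
mid [ 545.092952   -126.54253642] dist 56.72787548578377 ang -21.325884097947355
side tab tops [ 522.80738209 -112.12490679   97.        ]
side tab tops [ 575.73619952 -132.5604877    97.        ]
frame top [ 549.61552112 -128.43231738  100.        ] side [ 546.81468286 -127.78280105  100.        ]
bay from axis [ 547.20347013 -127.22782775]
shift tool [-91.0091183  213.59187118 139.67361176]
```

>>> send_rows([
  {"ax": 0, "ay": 0, "az": 0, "x": -10, "y": 25, "z": 0, "hand": 93},
  {"ax": 0, "ay": 0, "az": 0, "x": -25, "y": 60, "z": 0, "hand": 93},
  {"ax": 0, "ay": 0, "az": 0, "x": -40, "y": 95, "z": 0, "hand": 93},
  {"ax": 0, "ay": 0, "az": 0, "x": -55, "y": 130, "z": 0, "hand": 93},
  {"ax": 0, "ay": 0, "az": 0, "x": -70, "y": 165, "z": 0, "hand": 93},
  {"ax": 0, "ay": 0, "az": 0, "x": -84, "y": 198, "z": 0, "hand": 93},
  {"ax": 0, "ay": 0, "az": 0, "x": -91, "y": 216, "z": 0, "hand": 93},
  {"ax": 0, "ay": 0, "az": 0, "x": -91, "y": 216, "z": 0, "hand": 93},
  {"ax": 0, "ay": 0, "az": 0, "x": -91, "y": 216, "z": 30, "hand": 93},
  {"ax": 0, "ay": 0, "az": 0, "x": -91, "y": 216, "z": 60, "hand": 93},
  {"ax": 0, "ay": 0, "az": 0, "x": -91, "y": 216, "z": 85, "hand": 93},
  {"ax": 0, "ay": 0, "az": 0, "x": -91, "y": 216, "z": 95, "hand": 93},
  {"ax": 0, "ay": 0, "az": 0, "x": -91, "y": 216, "z": 105, "hand": 93},
  {"ax": 0, "ay": 0, "az": 0, "x": -91, "y": 216, "z": 115, "hand": 93},
  {"ax": 0, "ay": 0, "az": 0, "x": -91, "y": 216, "z": 125, "hand": 93},
  {"ax": 0, "ay": 0, "az": 0, "x": -91, "y": 216, "z": 133, "hand": 93},
  {"ax": 0, "ay": 0, "az": 0, "x": -91, "y": 216, "z": 139, "hand": 93},
  {"ax": 0, "ay": 0, "az": 0, "x": -91, "y": 216, "z": 139, "hand": 93},
])

```text
t: 11.58
tool_pos: [546.0, -126.9, 59.7]
eef_rot: [[0.357, 0.934, -0.001], [0.934, -0.357, 0.0], [-0.0, -0.001, -1.0]]
wrist_force: [0.6, -0.3, 0.1]
grip_width: 1.001
```

```bash
python3 - <<'E'
from h import *
g=grab("side");cv2.imwrite("pics/s5.png",cv2.resize(g["pixels"][155:245,245:335,::-1],None,fx=6,fy=6,interpolation=cv2.INTER_CUBIC))
E
```

```text
(no output)
```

View pics/s5.png

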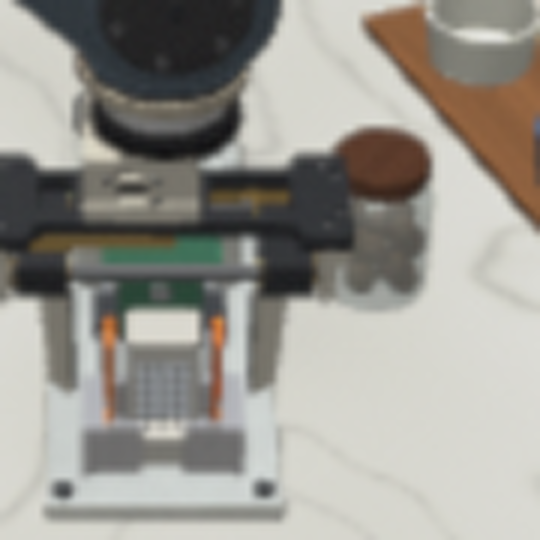

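The fingers (75 and 250) are centred on the orange tabs (104 and 222), with no contact. Squeezing.

>>> send_rows([
  {"ax": 0, "ay": 0, "az": 0, "x": 0, "y": 0, "z": 0, "hand": 65},
  {"ax": 0, "ay": 0, "az": 0, "x": 0, "y": 0, "z": 0, "hand": 65},
  {"ax": 0, "ay": 0, "az": 0, "x": 0, "y": 0, "z": 0, "hand": 60},
  {"ax": 0, "ay": 0, "az": 0, "x": 0, "y": 0, "z": 0, "hand": 55},
  {"ax": 0, "ay": 0, "az": 0, "x": 0, "y": 0, "z": 0, "hand": 50},
  {"ax": 0, "ay": 0, "az": 0, "x": 0, "y": 0, "z": 0, "hand": 40},
  {"ax": 0, "ay": 0, "az": 0, "x": 0, "y": 0, "z": 0, "hand": 40},
  {"ax": 0, "ay": 0, "az": 0, "x": 0, "y": 0, "z": 0, "hand": 40},
  {"ax": 0, "ay": 0, "az": 0, "x": 0, "y": 0, "z": 0, "hand": 40},
  {"ax": 0, "ay": 0, "az": 0, "x": 0, "y": 0, "z": 0, "hand": 40},
  {"ax": 0, "ay": 0, "az": 0, "x": 0, "y": 0, "z": 0, "hand": 40},
  {"ax": 0, "ay": 0, "az": 0, "x": 0, "y": 0, "z": 0, "hand": 40},
], grip_force=30)

```text
t: 12.63
tool_pos: [546.7, -127.0, 61.3]
eef_rot: [[0.357, 0.934, 0.001], [0.934, -0.357, -0.0], [0.0, 0.001, -1.0]]
wrist_force: [-0.9, 1.1, 8.4]
grip_width: 0.51
```

>>> send_rows([
  {"ax": 0, "ay": 0, "az": 0, "x": 0, "y": 0, "z": -2, "hand": 40},
  {"ax": 0, "ay": 0, "az": 0, "x": 0, "y": 0, "z": -4, "hand": 40},
  {"ax": 0, "ay": 0, "az": 0, "x": 0, "y": 0, "z": -7, "hand": 40},
  {"ax": 0, "ay": 0, "az": 0, "x": 0, "y": 0, "z": -10, "hand": 40},
  {"ax": 0, "ay": 0, "az": 0, "x": 0, "y": 0, "z": -10, "hand": 40},
])

```text
t: 13.05
tool_pos: [546.6, -127.0, 71.1]
eef_rot: [[0.357, 0.934, 0.0], [0.934, -0.357, -0.0], [0.0, 0.001, -1.0]]
wrist_force: [0.2, -0.1, -2.1]
grip_width: 0.508
```

The wrist carries only about 2 N (the cassette's weight), so it is free. Lifting 105 mm more.

>>> send_rows([
  {"ax": 0, "ay": 0, "az": 0, "x": 0, "y": 0, "z": -3, "hand": 40},
  {"ax": 0, "ay": 0, "az": 0, "x": 0, "y": 0, "z": -8, "hand": 40},
  {"ax": 0, "ay": 0, "az": 0, "x": 0, "y": 0, "z": -15, "hand": 40},
  {"ax": 0, "ay": 0, "az": 0, "x": 0, "y": 0, "z": -23, "hand": 40},
  {"ax": 0, "ay": 0, "az": 0, "x": 0, "y": 0, "z": -31, "hand": 40},
  {"ax": 0, "ay": 0, "az": 0, "x": 0, "y": 0, "z": -39, "hand": 40},
  {"ax": 0, "ay": 0, "az": 0, "x": 0, "y": 0, "z": -47, "hand": 40},
  {"ax": 0, "ay": 0, "az": 0, "x": 0, "y": 0, "z": -55, "hand": 40},
  {"ax": 0, "ay": 0, "az": 0, "x": 0, "y": 0, "z": -63, "hand": 40},
  {"ax": 0, "ay": 0, "az": 0, "x": 0, "y": 0, "z": -71, "hand": 40},
  {"ax": 0, "ay": 0, "az": 0, "x": 0, "y": 0, "z": -79, "hand": 40},
  {"ax": 0, "ay": 0, "az": 0, "x": 0, "y": 0, "z": -87, "hand": 40},
  {"ax": 0, "ay": 0, "az": 0, "x": 0, "y": 0, "z": -95, "hand": 40},
  {"ax": 0, "ay": 0, "az": 0, "x": 0, "y": 0, "z": -101, "hand": 40},
  {"ax": 0, "ay": 0, "az": 0, "x": 0, "y": 0, "z": -104, "hand": 40},
  {"ax": 0, "ay": 0, "az": 0, "x": 0, "y": 0, "z": -105, "hand": 40},
  {"ax": 0, "ay": 0, "az": 0, "x": 0, "y": 0, "z": -105, "hand": 40},
  {"ax": 0, "ay": 0, "az": 0, "x": 0, "y": 0, "z": -105, "hand": 40},
  {"ax": 0, "ay": 0, "az": 0, "x": 0, "y": 0, "z": -105, "hand": 40},
])

```text
t: 14.63
tool_pos: [546.2, -126.9, 175.2]
eef_rot: [[0.357, 0.934, -0.001], [0.934, -0.357, 0.0], [-0.0, -0.001, -1.0]]
wrist_force: [-0.4, 0.1, -3.1]
grip_width: 0.509
```

```bash
python3 - <<'E'
from h import *
g=grab("side");cv2.imwrite("pics/s6.png",cv2.resize(g["pixels"][125:245,235:345,::-1],None,fx=5,fy=5,interpolation=cv2.INTER_CUBIC))
E
python3 gap.py
```

```text
hood local corners [[-34.0, 10.4], [29.8, 11.9], [30.3, -19.5], [-33.4, -20.8]] area 202.0
185.077288906533 90.31264504300766 [-0.11734037  0.47582866 -3.55382897]
```

View pics/s6.png

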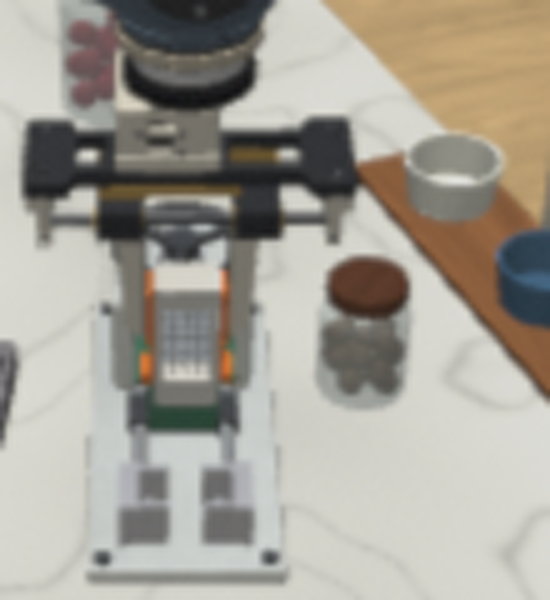

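The cassette hangs upright between the squeezed catches, with its lower edge at about (187,405) and the bay empty below. I'll check the edge height against its projection, then hand in.

```bash
python3 - <<'E'
from h import *
g=grab("side");a=np.radians(-20.9);y=np.array([-np.sin(a),np.cos(a)])
p=np.array([547,-127.2])-14*y
uv=((np.array((187,405))+.5)/5-.5+[235,125])
print("pix",uv,{z:proj(g,np.r_[p,z]).round(1).tolist() for z in(97.,115.,126.)})
s=env.state();print(s["t"],np.abs(s["dq"]).max(),s["grip_width"]*93)
env.finish_job()
E
```

```text
pix [272.  205.6] {97.0: [[271.8, 212.2]], 115.0: [[271.8, 207.9]], 126.0: [[271.9, 205.2]]}
14.7833 0.002116426371227824 47.33251768156048
the job is handed in; nothing more can be done
```

The job is done and handed in at about 14.8 s. The pusher is against the red stop, and the cassette is out of its bay, held by its squeezed catches.

- **Winding:** I pinched the crank knob and led it clockwise about 1.5 turns until it jammed. At the end it resisted with about 14 N, against about 2 N for normal turning, at roughly 212° where 213° was expected. The top view showed the hood still back after I let go.
- **Lifting:** I squeezed both catches at 30 N and lifted straight up. The wrist carried only 2–3.5 N, about the cassette's weight, so the hooks were clear.
- **Final state:** The cassette is upright and still over the bay. Its lower edge is at about 125 mm, roughly 78 mm above the bay walls, by both the arm's travel and the side camera.

Three readings were not exact:
- **Finger opening:** it read 47.3 mm where 50 mm was expected for fully pressed catches. I put this down to the finger pads giving, since the knob also read slightly small.
- **Hood edge:** it measured 2–3 mm off the expected position, close to the camera's accuracy.
- **Bystanders:** I did not measure the other items again. The arm passed well clear of them.

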